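Test and reset the conveyor stop

ROBOT

A 6-joint arm with a two-finger parallel gripper is mounted at the origin on the work surface; the furniture and walls round the work are solid. World frame = base frame: x ahead of the robot, y to its left, z up, the work surface at z = 0. Lengths are in m, angles in rad, forces in N, time in s.
With the tool pointing down it reaches from about 0.35 to 0.975 m from the base axis. Payload 4.9 kg.
Tool frame: the origin (TCP) lies midway between the tips of the shut fingers; the grasp point (between the pads) lies 19 mm behind it; z points along the fingers, y is the line along which they close (so a half turn about z gives the same grasp; the last joint's range is limited). The gripper opens to 85 mm and grips with 20 to 120 N. Pads are 22 mm wide; open, the fingers measure 114 mm over their backs; the gripper's body (76 mm by 85 mm) begins 54 mm behind the grasp point. The pads swing forward as they close: fully open they stand 13 mm farther back than shut.
Start: joints at [1.014, 0.053, 1.613, -0, 1.476, -0.119], TCP at [0.265, 0.566, 0.231] pointing down, gripper open.
Joint ranges: [-3.01, 3.01], [-1.01, 2.22], [0.06, 2.58], [-1.02, 4.17], [0.09, 2.62], [-3.14, 3.14]. Speed limits (rad/s): [2.57, 2.57, 3.14, 3.14, 3.14, 3.14].

INTERFACE

Orientations are given as [roll, pitch, yaw] about the fixed x, y, z axes, in that order (R = Rz(yaw) Ry(pitch) Rx(roll)).
In Python, from bench import telemetry, cams, ticket gives the robot as it stands.
- The arm moves only by the tool move_arm, never from a script. Its argument "increments" is one flat list of numbers, 7 for each row, row after row: the gripper's target within -1 to 1 (fully open at 1, half-way at 0, shut at -1), then the shift along the tool's x, y, z scaled (see below), then the turn, a rotation vector about the tool's x, y, z scaled (see below). In form: [grip, tx, ty, tz, ax, ay, az, grip, tx, ty, tz, ax, ay, az, ...]. A call has 1 to 10 rows; each row is the pose to reach, as a shift and turn from the pose commanded when the call began, along the tool's axes at that moment; what a row does not reach only later rows make up. The controller multiplies each number of a shift by 0.5 m and each number of a turn by pi/2 rad. A row lasts 1/10 s, in which the tool goes at most 50 mm and 8.59 degrees, less where a joint would pass 70% of its speed; a pose out of reach is approached as far as the arm can. A call with a number of a shift or a turn outside -1 to 1 is refused whole. A call with a gripper value outside its range is refused whole. The fingers move at their own pace and stop on an object; "force" is the grip in N (left out, the last holds). Time passes only in rows, so rows that repeat a pose let the fingers close. It gives the time, the measured TCP pose, the force, the opening and the grip force at its end, in the units of the state.
- telemetry.sense(): the state, without advancing time (a new reading comes with each control period).
- cams.grab_frame(name): name is "scene" or "top" or "wrist"; returns the picture (420x560x3 uint8, red, green, blue); there is no depth.
- cams.camera_info(name): a dict with "vfov" (degrees; the focal length in pixels is half the picture's height over the tangent of half this angle, whatever the lens; pixels are square), "cx", "cy" (the principal point, pixels), "k1" (the pictures are not rectified: a ray, as slopes to the right and down, at radius r is drawn at 1 + k1 r^2 times it, then the intrinsics apply), "T" (4x4, takes a point from camera to world coordinates); the wrist camera has in their place "tool_from_camera" (4x4, takes a point from camera to tool coordinates, whose origin is the TCP and whose axes are the flange's). Camera axes: x right, y down, z forward; pixel columns grow to the right and rows downward; lengths in m; the calibration is good to about 2 mm. A picture is of the moment at which its call begins: read the wrist's pose just before it. camera_info takes no time and is no camera call.
- ticket.hand_in(): hands the job in; it is judged then, once.
The state is a dict: "clock": time; "q": joint angles; "dq": joint speeds; "tau": joint torques, N m; "ee_pos": TCP position; "eef_rot": TCP orientation; "contact_force": force on the tool from outside, world axes, zero at the start; "moment": the same for the moment, N m; "grip_width": opening from 0.0 (shut) to 1.0 (fully open); "grip_force": force on a finger pad.
Only numpy, scipy, OpenCV 4.12 (cv2) and the standard library are available. Lean on these libraries where they do the work, as an engineer would, in place of code of your own. Each camera call takes 0.05 s, during which the arm holds its last target. There are 200 camera calls.

TASK

Test the potting conveyor's stop control: press the mushroom stop all the way in so that it latches and let go of it, so that it stays in by itself; then twist its head clockwise (seen from above) by pushing on an ear until it springs back up, and last press the round start button fully in and let it come out again. Do it all with light touches of the fingertips or the sides of the fingers: grip nothing, do not press the square button, and leave the jars and pots where they stand.

Things in the scene. Friction and masses are not known exactly. Their poses are not given: they have to be found in the camera images.
- stop_box: Fixed control box, 110 x 110 mm and 65 mm high, grey with an aluminium cover, carrying one black mushroom stop on top. Origin at the centre of its underside, on the table; z up. It stands anywhere in the middle of the table, turned by up to 0.5 rad.
- stop_top (a point): Centre of the top of the mushroom head: 111 mm above the table when out, 103 mm latched, 101 mm fully in. The head is a black domed round cap 56 mm across with two straight ears, opposite each other along this point's y axis. z is the axis, up; the frame turns with the head.
- stop_ear (a point): Middle of the outer part of the ear on the head's +y side, 42 mm from the axis, half-way up the ear, 14 mm lower than the top of the head. Each ear is 14 mm wide, 16 mm high and ends 52 mm from the axis. Below the ears are 24 mm free (16 mm latched) down to the box, save for a steel collar round the stem (26 mm radius, 7 mm high).
- stop_press (a joint): How far the mushroom is pushed in, m: 0 out, 0.010 at the hard end. It needs about 5 N; it latches if let go after being pushed past 0.0085 and then rests at 0.007 to 0.008. Unlatched, a spring brings it out to 0.
- stop_head (a joint): Twist of the mushroom head, rad: 0 at rest, positive clockwise seen from above (the ear on the head's +y side moves towards its +x side). A light spring (0.1 N m/rad) turns it back to 0. The latch frees the head at 0.4 to 0.5 and it springs up about 8 mm by itself; hard end at 0.9; it does not turn the other way.
- start_box: Fixed small grey box, 64 x 64 mm and 50 mm high, carrying the round start button. Origin at the centre of its underside; z up.
- start_top (a point): Centre of the top of the start button: a round black cap 32 mm across in a round steel ring on a small grey box 64 x 64 mm and 50 mm high; this point is 65 mm above the table when the button is out, 10 mm above the ring. z up.
- start_button (a joint): How far the round start button is pushed in, m: 0 out, 0.006 at the hard end, spring return, 2 N at first and about 4 N at the end.
- reverse_top (a point): Centre of the top of the reverse button, not to be pressed: a square black cap 31 x 31 mm in a square steel frame on an equal small box, 65 mm above the table. The round and the square button may have changed places.
- reverse_button (a joint): How far the square button is pushed in, m: 0 out, 0.006 at the hard end.
- seed_jar_1: Bystander, loose: glass seed jar with green lid, 52 mm across, 69 mm high, beyond the gap between the stop box and the push buttons. Origin at the centre of its underside.
- seed_jar_2: Bystander, loose: glass seed jar with red lid, 52 mm across, 69 mm high, behind the push buttons. Origin at the centre of its underside.
- pot_4: Bystander, loose: small dark nursery pot, 68 mm across, 58 mm high, at the left. Origin at the centre of its underside.
Things that resemble listed ones, but are neither listed nor needed, are in the scene too. What is shaped like the part that bears reverse_top but blue or yellow is not meant.

How it is judged:
By the outcome, as a careful person would: the job done as asked, in the order asked, and still so for the second after the job is handed in, with the robot touching nothing.
It also fails if it takes over 48 s, if anything falls off the work surface, if the arm or the gripper's body presses on something with over 40 N, if the wrist force passes 120 N, or if a joint passes its speed limit or range.

## Working session

There is one attempt and no reset: what is moved stays moved. The work goes in short steps, Python scripts to look and compute and a tool call to move; the robot and the scene stay as the last step left them, time stands still between calls to the robot, and variables do not carry over. Pictures are saved under pics/ and viewed, at most 10 in all, crops included, and the job is handed in when it is done.

Besides the shell and the picture viewer there is one more tool, called after "Emit:" in YAML: its name, and indented under it one key for each argument. move_arm: Moves the arm, as the interface text tells. Its arguments: {"type":"object","properties":{"increments":{"type":"array","items":{"type":"number","minimum":-1,"maximum":1}},"force":{"type":"number"}},"required":["increments"]}

```bash
mkdir -p pics
python3 - <<'E'
from bench import telemetry, cams
import cv2,json
for n in("top","scene"):
    cv2.imwrite(f"pics/{n}0.png",cams.grab_frame(n)[:,:,::-1])
    i=cams.camera_info(n); print(n,{k:(v.tolist() if hasattr(v,'tolist') else v) for k,v in i.items()})
print(telemetry.sense())
E
```

```text
top {'vfov': 54.47272163727406, 'cx': 281.80842734060434, 'cy': 208.92205541091178, 'k1': -0.1020264755864877, 'T': [[-0.014722413184394056, -0.9871637152729738, 0.1590315999997709, 0.3235793685233819], [-0.9998916117664342, 0.014515351757435192, -0.0024635913785179997, 0.034267519480075045], [0.0001235684035878864, -0.15905063285575782, -0.9872704193477247, 1.1768546003922615], [0.0, 0.0, 0.0, 1.0]]}
scene {'vfov': 46.3969358389278, 'cx': 287.40219563899063, 'cy': 208.42232398513514, 'k1': -0.09901082294941335, 'T': [[0.7848394981925056, -0.25879292832796796, 0.5630747573141343, -0.21658489288757457], [-0.6193413251244043, -0.35843875610542136, 0.6985255765644843, -0.8732661894831732], [0.021054336134935077, -0.8969659293245389, -0.4415980486379935, 0.6578301432489667], [0.0, 0.0, 0.0, 1.0]]}
{'clock': 0.1, 'q': array([ 1.01400870e+00,  5.33094214e-02,  1.61414886e+00,  3.49512090e-06,
        1.47603349e+00, -1.19002821e-01]), 'dq': array([ 0.00072927, -0.00037395, -0.00293267,  0.00285006,  0.00105933,
        0.00149623]), 'tau': array([ 1.67786739e-04, -3.94903135e+01, -3.71363461e+01, -1.39965464e-04,
        3.94084389e-03, -2.18714229e-05]), 'ee_pos': array([0.26465619, 0.56557115, 0.23017913]), 'eef_rot': array([-3.13970738e+00, -2.28921441e-04,  2.70380729e+00]), 'contact_force': array([ 0.22450156,  0.04858889, -0.56271982]), 'moment': array([-0.04261534,  0.02121384, -0.0364144 ]), 'grip_force': 0.0, 'grip_width': 1.0008242237329774}
```

View pics/top0.png

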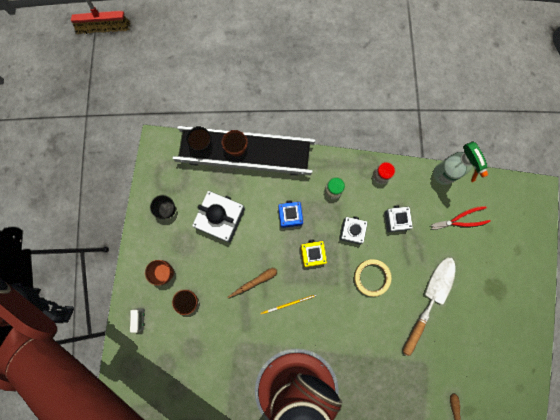

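View pics/scene0.png

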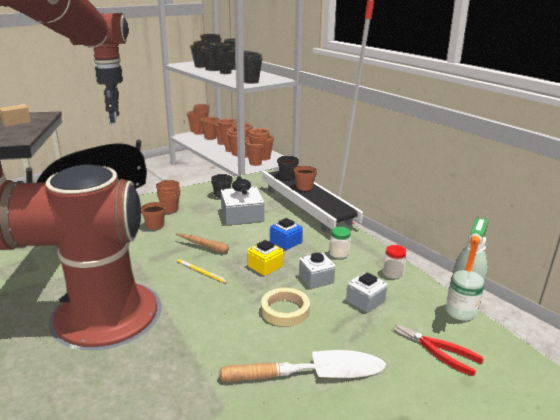

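The top view shows the stop box at (217,216). The button candidates are grey (354,230), grey (400,218), blue (291,213) and yellow (314,253). The last two are decoys by colour. I'll use one close crop to tell round from square.

```bash
cat > h.py <<'E'
import numpy as np, cv2
from bench import cams, telemetry
def cam(n):
    i=cams.camera_info(n); f=210/np.tan(np.radians(i['vfov'])/2)
    return np.array([[f,0,i['cx']],[0,f,i['cy']],[0,0,1]]),np.array([i['k1'],0,0,0,0.]),i
def ray(n,uv,T=None):
    K,d,i=cam(n); T=np.array(i['T']) if T is None else T
    p=cv2.undistortPoints(np.array([[uv]],float),K,d)[0,0]
    return T[:3,3],T[:3,:3]@np.array([*p,1])
def at_z(n,uv,z,T=None):
    o,r=ray(n,uv,T); return o+r*(z-o[2])/r[2]
def proj(n,P,T=None):
    K,d,i=cam(n); T=np.array(i['T']) if T is None else T; W=np.linalg.inv(T)
    return cv2.projectPoints(np.array(P,float).reshape(-1,3),cv2.Rodrigues(W[:3,:3])[0],W[:3,3],K,d)[0][:,0]
E
python3 - <<'E'
from h import *
im=cv2.imread('pics/top0.png'); s=cv2.imread('pics/scene0.png')
z=lambda a,x,y,w,h:cv2.resize(a[y:y+h,x:x+w],(400,300),interpolation=cv2.INTER_CUBIC)
cv2.imwrite('pics/c.png',np.vstack([np.hstack([z(im,177,185,80,60),z(im,337,195,80,60)]),np.hstack([z(s,202,165,80,60),z(s,290,245,108,81)])]))
print(at_z('top',(217,214),.111),at_z('top',(354,230),.065),at_z('top',(400,218),.065))
print(at_z('scene',(242,185),.111),at_z('scene',(317,258),.065),at_z('scene',(367,280),.065))
E
```

```text
[0.4841754  0.20338581 0.111     ] [ 0.44111777 -0.16594679  0.065     ] [ 0.47234492 -0.2960649   0.065     ]
[0.46950848 0.18199471 0.111     ] [ 0.43553167 -0.17603967  0.065     ] [ 0.46299152 -0.30643524  0.065     ]
```

View pics/c.png

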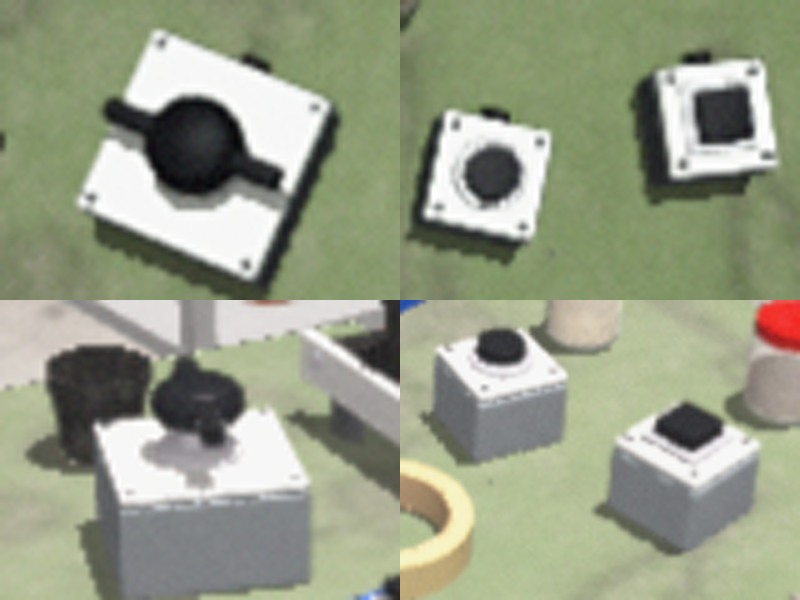

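Run:
```python
from h import *
def tri(a,b):
    A=[];B=[]
    for n,uv in(('top',a),('scene',b)):
        o,r=ray(n,uv); r=r/np.linalg.norm(r);M=np.eye(3)-np.outer(r,r);A.append(M);B.append(M@o)
    p=np.linalg.lstsq(np.vstack(A),np.hstack(B),rcond=None)[0]; return p
t=(215.8,213.8)
print('head',tri(t,(241.6,185.4)),at_z('top',t,.098),at_z('scene',(241.6,185.4),.098))
b=(355.6,229.4)
print('btn',tri(b,(317,255.8)),at_z('top',b,.064))
c=[(159,32),(330,104),(257,280),(80,203)]
P=np.array([at_z('top',(x/5+177,y/5+185),.065) for x,y in c]);print('box',P,P.mean(0),[np.linalg.norm(P[i]-P[i-1]) for i in range(4)])
c=[(445,112),(551,132),(528,241),(421,219)]
P=np.array([at_z('top',((x-400)/5+337,y/5+195),.05) for x,y in c]);print('sbox',P.mean(0),[np.linalg.norm(P[i]-P[i-1]) for i in range(4)])
e=[at_z('top',(x/5+177,y/5+185),.097) for x,y in((108,107),(279,181))]
d=e[0]-e[1];print('ears',e,np.linalg.norm(d),np.arctan2(d[1],d[0]),(e[0]+e[1])/2)
```

```text
head [0.48657043 0.20933694 0.09580579] [0.48672243 0.20868716 0.098     ] [0.48331673 0.20536153 0.098     ]
btn [ 0.44199198 -0.16984462  0.06557929] [ 0.44280776 -0.17062431  0.064     ]
box [[0.55517347 0.23438883 0.065     ]
 [0.51300485 0.13871102 0.065     ]
 [0.41605797 0.17871171 0.065     ]
 [0.45972384 0.27691903 0.065     ]] [0.48599003 0.20718264 0.065     ] [np.float64(0.10449617290574714), np.float64(0.10455828588670942), np.float64(0.10487494548772658), np.float64(0.10747737051490788)]
sbox [ 0.44224733 -0.16939386  0.05      ] [np.float64(0.06169810892601795), np.float64(0.060447294042413606), np.float64(0.06270544289524248), np.float64(0.060679082757018034)]
ears [array([0.50770594, 0.25570487, 0.097     ]), array([0.46622191, 0.16300667, 0.097     ])] 0.10155727373252255 1.1500090953811506 [0.48696392 0.20935577 0.097     ]
```

The round start button is at top (355.6,229.4) and the square one at (400,218). The stop head is at about (0.486, 0.208), with its ears lying along 1.15 rad. First I close the fingers and move above the head.

Emit:
move_arm:
  increments: [-1, -0.704, -0.46, 0.1, 0, 0, 0, -1, -0.704, -0.46, 0.1, 0, 0, 0, -1, -0.704, -0.46, 0.1, 0, 0, 0, -1, -0.704, -0.46, 0.1, 0, 0, 0, -1, -0.704, -0.46, 0.1, 0, 0, 0, -1, -0.704, -0.46, 0.1, 0, 0, 0, -1, -0.704, -0.46, 0.1, 0, 0, 0, -1, -0.704, -0.46, 0.1, 0, 0, 0, -1, -0.704, -0.46, 0.1, 0, 0, 0, -1, -0.704, -0.46, 0.1, 0, 0, 0]
  force: 20

```text
clock: 1.1
ee_pos: [0.487, 0.2058, 0.1802]
eef_rot: [-3.14, -0.001, 2.699]
contact_force: [-0.7, -0.0, 0.0]
grip_width: 0.001
grip_force: 0.0
```

Run:
```python
from h import *
s=telemetry.sense(); print(s['ee_pos'],s['eef_rot'])
im=cams.grab_frame('wrist')[:,:,::-1]; i=cams.camera_info('wrist')
from scipy.spatial.transform import Rotation as R
W=np.eye(4);W[:3,:3]=R.from_euler('xyz',s['eef_rot']).as_matrix();W[:3,3]=s['ee_pos'];T=W@np.array(i['tool_from_camera'])
np.save('T1.npy',T); im=im.copy()
u=np.array([np.cos(1.152),np.sin(1.152),0])
C=np.array([.486,.208,0])
for p in proj('wrist',[C+[0,0,.111],C+.052*u+[0,0,.097],C-.052*u+[0,0,.097]],T): print(p);cv2.circle(im,tuple(int(v) for v in p),4,(0,0,255),1)
cv2.imwrite('pics/w1.png',im)
```

```text
[0.48696012 0.20581499 0.18022039] [-3.14002693e+00 -1.00388928e-03  2.69912301e+00]
[282.40468804 217.22284753]
[361.96218673 207.76948139]
[203.00633327 211.35534978]
```

View pics/w1.png

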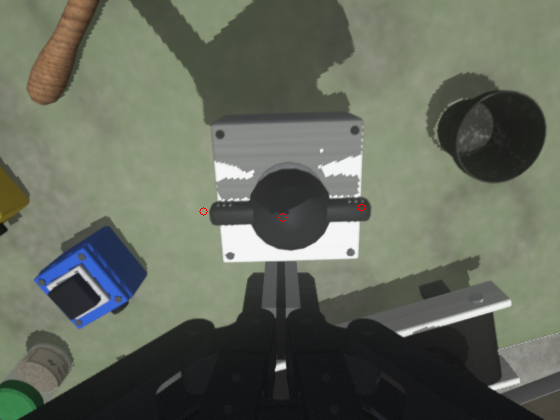

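The wrist view shows the ear ends at (211,211) and (370,208), about 5 mm further along tool y than predicted. I take the head centre as about (0.487, 0.211) and descend close above it.

Emit:
move_arm:
  increments: [-1, 0, 0.006, 0.06, 0, 0, 0, -1, 0, 0.006, 0.12, 0, 0, 0, -1, 0, 0.006, 0.13, 0, 0, 0, -1, 0, 0.006, 0.13, 0, 0, 0]

```text
clock: 1.55
ee_pos: [0.4861, 0.2119, 0.1153]
eef_rot: [-3.14, -0.002, 2.705]
contact_force: [0.1, 0.3, 0.0]
grip_width: -0.001
grip_force: 0.0
```

Emit:
move_arm:
  increments: [-1, 0, 0, 0.01, 0, 0, 0, -1, 0, 0, 0.02, 0, 0, 0, -1, 0, 0, 0.027, 0, 0, 0, -1, 0, 0, 0.027, 0, 0, 0]

```text
clock: 1.95
ee_pos: [0.4882, 0.2115, 0.1036]
eef_rot: [3.14, 0.001, 2.704]
contact_force: [0.9, 0.7, 1.5]
grip_width: 0.001
grip_force: 0.8
```

Emit:
move_arm:
  increments: [-1, 0, 0, 0.002, 0, 0, 0, -1, 0, 0, 0.004, 0, 0, 0, -1, 0, 0, 0.004, 0, 0, 0, -1, 0, 0, 0.004, 0, 0, 0]

```text
clock: 2.35
ee_pos: [0.4881, 0.2114, 0.1013]
eef_rot: [3.14, 0.001, 2.704]
contact_force: [2.3, 2.1, 2.6]
grip_width: -0.003
grip_force: 1.8
```

Emit:
move_arm:
  increments: [-1, 0, 0, 0.002, 0, 0, 0, -1, 0, 0, 0.004, 0, 0, 0, -1, 0, 0, 0.004, 0, 0, 0, -1, 0, 0, 0.004, 0, 0, 0]

```text
clock: 2.75
ee_pos: [0.4884, 0.2115, 0.1009]
eef_rot: [3.14, 0.001, 2.704]
contact_force: [-1.7, 0.3, 10.8]
grip_width: -0.001
grip_force: 5.8
```

Emit:
move_arm:
  increments: [-1, 0, 0, -0.04, 0, 0, 0, -1, 0, 0, -0.1, 0, 0, 0, -1, 0, 0, -0.12, 0, 0, 0, -1, 0, 0, -0.12, 0, 0, 0, -1, 0, 0, -0.12, 0, 0, 0]

```text
clock: 3.25
ee_pos: [0.4866, 0.2108, 0.1572]
eef_rot: [-3.14, -0.002, 2.704]
contact_force: [-0.3, 0.0, -0.5]
grip_width: -0.001
grip_force: 0.0
```

Run:
```python
from h import *
from scipy.spatial.transform import Rotation as R
s=telemetry.sense(); print(s['ee_pos'],s['eef_rot'])
im=cams.grab_frame('wrist')[:,:,::-1].copy(); i=cams.camera_info('wrist')
W=np.eye(4);W[:3,:3]=R.from_euler('xyz',s['eef_rot']).as_matrix();W[:3,3]=s['ee_pos'];T=W@np.array(i['tool_from_camera'])
u=np.array([np.cos(1.152),np.sin(1.152),0]); C=np.array([.487,.211,0])
for h in(.089,.097):print(proj('wrist',[C+.052*u+[0,0,h],C-.052*u+[0,0,h]],T))
sc=cams.grab_frame('scene')[:,:,::-1]; s0=cv2.imread('pics/scene0.png')
z=lambda a:cv2.resize(a[165:225,202:282],(400,300),interpolation=cv2.INTER_CUBIC)
cv2.imwrite('pics/w2.png',np.vstack([np.hstack([z(s0),z(sc)]),np.hstack([cv2.resize(im,(400,300)),im[120:420,160:560]])]))
```

```text
[0.48662899 0.21084298 0.15719965] [-3.13979161e+00 -1.77347727e-03  2.70372676e+00]
[[364.74806317 219.48282429]
 [196.34257313 222.49446253]]
[[367.62533626 224.33396864]
 [193.43034691 227.42960187]]
```

View pics/w2.png

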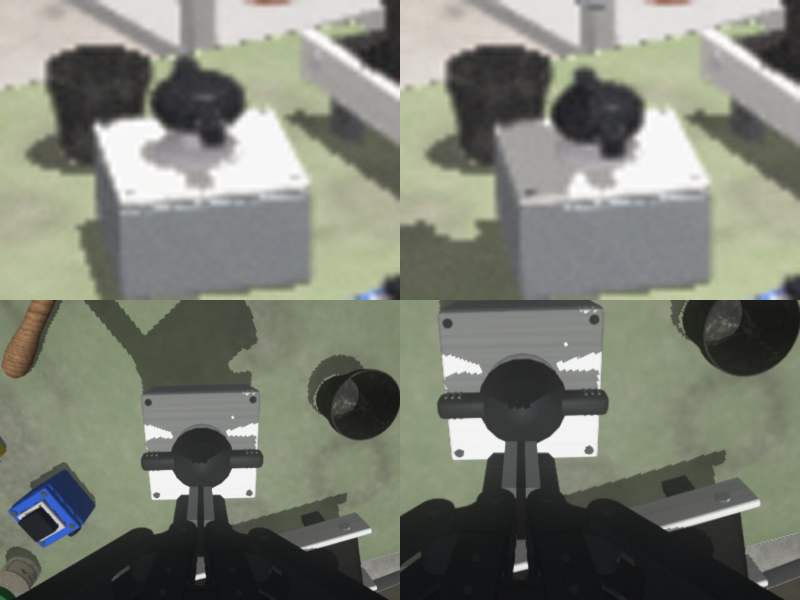

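It latched: the head sits visibly lower and stays in. The ear ends are at (197,223) and (369,222), which agrees with C ≈ (0.487, 0.211). Next I go down beside the far side of the -y ear.

Emit:
move_arm:
  increments: [-1, -0.054, -0.09, 0, 0, 0, 0, -1, -0.054, -0.09, 0, 0, 0, 0, -1, -0.054, -0.09, 0, 0, 0, 0, -1, -0.054, -0.09, 0.06, 0, 0, 0, -1, -0.054, -0.09, 0.12, 0, 0, 0, -1, -0.054, -0.09, 0.164, 0, 0, 0, -1, -0.054, -0.09, 0.164, 0, 0, 0]

```text
clock: 4.05
ee_pos: [0.4892, 0.1592, 0.0722]
eef_rot: [-3.137, -0.008, 2.705]
contact_force: [-0.1, -1.0, -0.4]
grip_width: -0.001
grip_force: 0.0
```

Emit:
move_arm:
  increments: [-1, 0.01, 0, -0.003, 0, 0, 0, -1, 0.02, 0, -0.003, 0, 0, 0, -1, 0.03, 0, -0.003, 0, 0, 0, -1, 0.036, 0, -0.003, 0, 0, 0, -1, 0.042, 0, -0.003, 0, 0, 0, -1, 0.048, 0, -0.003, 0, 0, 0, -1, 0.052, 0, -0.003, 0, 0, 0, -1, 0.054, 0, -0.003, 0, 0, 0, -1, 0.054, 0, -0.003, 0, 0, 0]

```text
clock: 4.95
ee_pos: [0.4684, 0.1705, 0.0783]
eef_rot: [-3.142, -0.0, 2.704]
contact_force: [0.3, -0.5, 0.4]
grip_width: -0.001
grip_force: 0.5
```

```bash
cat > v.py <<'E'
from h import *
import sys
from scipy.spatial.transform import Rotation as R
s=telemetry.sense(); print(s['ee_pos'],s['contact_force'])
d=R.from_euler('xyz',s['eef_rot']).as_matrix().T@(s['ee_pos']-[.487,.211,0]);print('tool rel',d[:2])
im=cams.grab_frame('wrist')[:,:,::-1]; t=cams.grab_frame('top')[:,:,::-1]
sc=cams.grab_frame('scene')[:,:,::-1]; s0=cv2.imread('pics/scene0.png')
z=lambda a,x,y:cv2.resize(a[y:y+60,x:x+80],(400,300),interpolation=cv2.INTER_CUBIC)
cv2.imwrite(sys.argv[1],np.vstack([np.hstack([z(s0,202,165),z(sc,202,165)]),np.hstack([z(t,177,185),im[120:420,160:560]])]))
E
python3 v.py pics/w3.png
```

```text
[0.46835184 0.17050599 0.07826846] [ 0.33070631 -0.53037439  0.44118851]
tool rel [-0.00026822 -0.04458204]
```

View pics/w3.png

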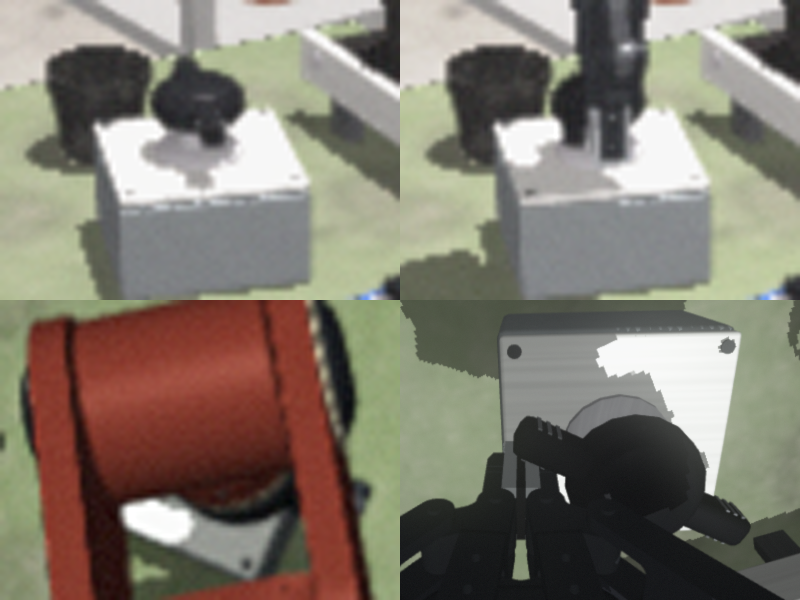

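The head has turned about 0.43 rad, near the release angle. I push a little further.

Emit:
move_arm:
  increments: [-1, 0.004, 0, 0, 0, 0, 0, -1, 0.008, 0, 0, 0, 0, 0, -1, 0.012, 0, 0, 0, 0, 0, -1, 0.012, 0, 0, 0, 0, 0]

```text
clock: 5.5
ee_pos: [0.4628, 0.1731, 0.0783]
eef_rot: [-3.142, 0.0, 2.704]
contact_force: [1.5, -1.0, 0.5]
grip_width: -0.003
grip_force: 0.8
```

```bash
python3 v.py pics/w4.png
```

```text
[0.46281697 0.17306943 0.07829073] [ 1.51500538 -1.04330021  0.54354846]
tool rel [ 0.0058263  -0.04460962]
```

View pics/w4.png

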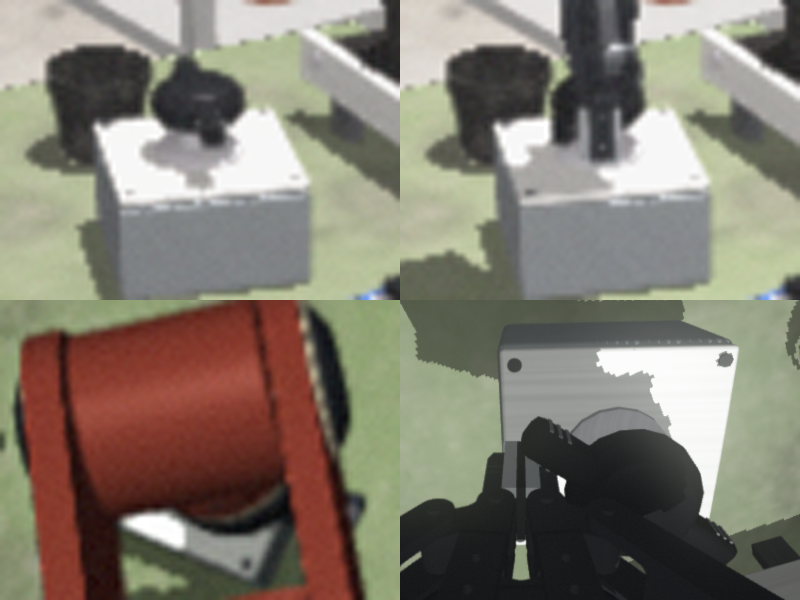

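Emit:
move_arm:
  increments: [-1, 0.005, 0, 0, 0, 0, 0, -1, 0.005, 0, 0, 0, 0, 0, -1, -0.03, 0, 0, 0, 0, 0, -1, -0.06, 0, 0, 0, 0, 0, -1, -0.09, 0, 0, 0, 0, 0, -1, -0.1, -0.03, 0, 0, 0, 0, -1, -0.1, -0.06, -0.1, 0, 0, 0, -1, -0.1, -0.06, -0.18, 0, 0, 0, -1, -0.1, -0.06, -0.18, 0, 0, 0, -1, -0.1, -0.06, -0.18, 0, 0, 0]

```text
clock: 6.65
ee_pos: [0.4961, 0.124, 0.1696]
eef_rot: [3.14, 0.002, 2.703]
contact_force: [-0.2, -1.4, -0.2]
grip_width: 0.0
grip_force: 0.0
```

```bash
python3 v.py pics/w5.png
```

```text
[0.49609806 0.12403553 0.16958522] [-0.18439044 -1.43259894 -0.18079365]
tool rel [-0.04549112 -0.07466981]
```

View pics/w5.png

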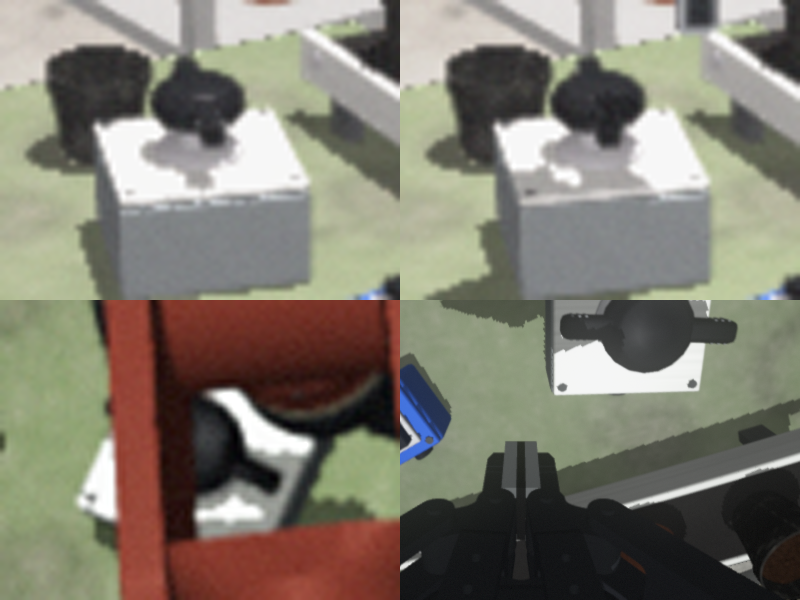

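The stop sprang back up and matches the first picture. Now I go to the start button.

Emit:
move_arm:
  increments: [-1, -0.151, -0.578, 0, 0, 0, 0, -1, -0.151, -0.578, 0, 0, 0, 0, -1, -0.151, -0.578, 0, 0, 0, 0, -1, -0.151, -0.578, 0, 0, 0, 0, -1, -0.151, -0.578, 0, 0, 0, 0, -1, -0.151, -0.578, 0, 0, 0, 0, -1, -0.151, -0.578, 0.06, 0, 0, 0, -1, -0.151, -0.578, 0.13, 0, 0, 0, -1, -0.151, -0.578, 0.18, 0, 0, 0, -1, -0.151, -0.578, 0.18, 0, 0, 0]

```text
clock: 7.8
ee_pos: [0.4371, -0.1669, 0.0723]
eef_rot: [3.141, -0.012, 2.703]
contact_force: [-1.0, -0.4, -1.5]
grip_width: 0.001
grip_force: 0.0
```

Run:
```python
from h import *
s=telemetry.sense(); print(s['ee_pos'],s['contact_force'])
im=cams.grab_frame('wrist')[:,:,::-1]; sc=cams.grab_frame('scene')[:,:,::-1]
cv2.imwrite('pics/w6.png',np.hstack([cv2.resize(sc[225:315,270:390],(400,300),interpolation=cv2.INTER_CUBIC),im[120:420,80:480]]))
```

```text
[ 0.43710744 -0.16686856  0.0723072 ] [-0.97448878 -0.37301075 -1.45734498]
```

View pics/w6.png

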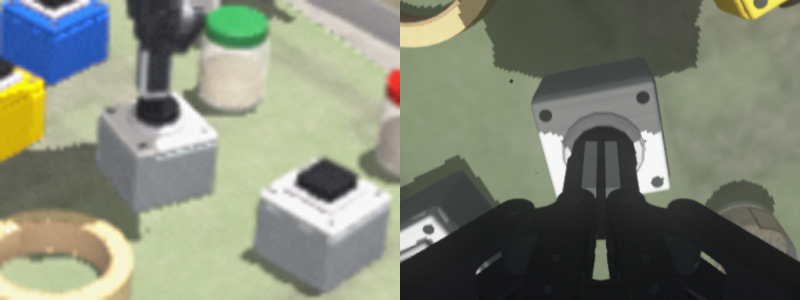

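The fingers are above the round cap. The square button and the jars are clear.

Emit:
move_arm:
  increments: [-1, 0, 0, 0, 0, 0, 0, -1, 0, 0, 0, 0, 0, 0, -1, 0, 0, 0.012, 0, 0, 0, -1, 0, 0, 0.024, 0, 0, 0, -1, 0, 0, 0.034, 0, 0, 0, -1, 0, 0, 0.034, 0, 0, 0, -1, 0, 0, 0.034, 0, 0, 0]

```text
clock: 8.6
ee_pos: [0.4415, -0.1691, 0.0615]
eef_rot: [3.141, -0.0, 2.704]
contact_force: [0.5, 0.2, 3.1]
grip_width: 0.004
grip_force: 1.3
```

Force is 3.1 N at 0.0615, part way in. Position is good, so I press on to the hard end.

Emit:
move_arm:
  increments: [-1, 0, 0, 0.003, 0, 0, 0, -1, 0, 0, 0.006, 0, 0, 0, -1, 0, 0, 0.01, 0, 0, 0, -1, 0, 0, 0.01, 0, 0, 0, -1, 0, 0, 0.01, 0, 0, 0]

```text
clock: 9.1
ee_pos: [0.4416, -0.1692, 0.0588]
eef_rot: [-3.141, -0.001, 2.704]
contact_force: [-8.9, 3.5, 17.9]
grip_width: -0.003
grip_force: 9.3
```

That is the hard end: 17.9 N with no more travel. I let it out and retreat.

Emit:
move_arm:
  increments: [-1, 0, 0, -0.02, 0, 0, 0, -1, 0, 0, -0.06, 0, 0, 0, -1, 0, 0, -0.14, 0, 0, 0, -1, 0, 0, -0.22, 0, 0, 0, -1, 0, 0, -0.3, 0, 0, 0, -1, 0, 0, -0.3, 0, 0, 0, -1, 0, 0, -0.3, 0, 0, 0, -1, 0, 0, -0.3, 0, 0, 0]

```text
clock: 9.9
ee_pos: [0.4406, -0.1687, 0.2045]
eef_rot: [3.141, -0.003, 2.704]
contact_force: [0.0, -0.1, -1.3]
grip_width: 0.002
grip_force: 0.0
```

Run:
```python
from h import *
s=telemetry.sense(); print(s['ee_pos'],s['contact_force'])
cv2.imwrite('pics/end.png',cams.grab_frame('scene')[:,:,::-1])
```

```text
[ 0.4405723  -0.16866156  0.20446252] [ 0.02477177 -0.11389108 -1.28549512]
```

View pics/end.png

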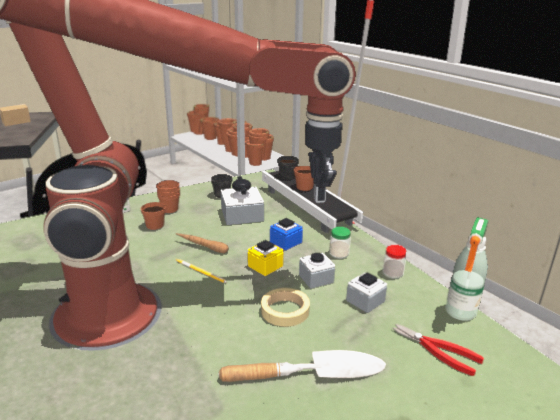

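The picture shows the stop out at (242,185), the start button out at (317,258), the jars and pots where they were, and the arm clear.

```bash
python3 -c "
from bench import ticket
print(ticket.hand_in())"
```

```text
the job is handed in; nothing more can be done
None
```

I pressed the stop until it latched, twisted it clockwise until it sprang back up, then pressed the start button fully in and let it out; nothing else looks moved in the last picture. The job was handed in at about 10 s on the robot's clock.

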